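# Tip the clamp blocks into the corner of a tote and hold it for the fitter

### The arm

A 6-joint arm with a two-finger parallel gripper is mounted at the origin on the work surface. World frame = base frame: x ahead of the robot, y to its left, z up, the work surface at z = 0. Lengths are in mm, angles in rad, forces in N, time in s.
With the tool pointing down it reaches from about 250 to 725 mm from the base axis. Payload 4 kg.
Tool frame: the origin (TCP) lies at the very end of the fingers, on their centre line; the grasp point (between the pads) lies 19 mm behind it; z points along the fingers, y is the direction in which the jaws open and shut (so a half turn about z gives the same grasp; the last joint's range is limited). The gripper opens to 85 mm and grips with 20 to 120 N. Pads are 22 mm wide; open, the fingers measure 114 mm over their backs; the gripper's body (76 mm by 85 mm) begins 54 mm behind the grasp point. The pads swing forward as they close: fully open they stand 13 mm farther back than shut.
Start: joints at [-1.188, 0.241, 0.005, 1.335, 0, 1.571], TCP at [186.758, -463.811, 231.306] pointing down, gripper open.
Joint ranges: [-2.72, 2.72], [-1.05, 1.87], [-1.09, 1.28], [-1.99, 2.15], [-1.42, 1.44], [-3.14, 3.14]. Speed limits (rad/s): [2.79, 2.79, 3.14, 3.14, 3.14, 3.14].

### API

Orientations are given as a rotation vector (axis times angle).
In Python, from bench import manip gives the robot as it stands.
- The arm moves only by the tool play_rows, never from a script. Its argument "series" is a list of rows, each a list of 7 numbers: the turn, a rotation vector about the tool's x, y, z in rad, then the shift along the tool's x, y, z in cm, then the finger opening in cm, from 0 to 8.54. In form: [[wx, wy, wz, tx, ty, tz, fingers], ...]. A call has 1 to 20 rows; each row is the pose to reach, as a shift and turn from the pose commanded when the call began, along the tool's axes at that moment; what a row does not reach only later rows make up. A row lasts 1/8 s, in which the tool goes at most 62.5 mm and 10.7 degrees, less where a joint would pass 70% of its speed; a pose out of reach is approached as far as the arm can. A call with a gripper value outside its range is refused whole. The fingers move at their own pace and stop on an object; "newtons" is the grip in N (left out, the last holds). Time passes only in rows, so rows that repeat a pose let the fingers close. It gives the time, the measured TCP pose, the force and the opening at its end, in the units of the state.
- manip.observe(): the state, without advancing time (a new reading comes with each control period).
- manip.read_camera(name): name is "scene" or "top" or "wrist"; returns the picture (400x640x3 uint8, red, green, blue); there is no depth.
- manip.camera_info(name): a dict with "fx", "fy", "cx", "cy" (pixels), "eye" and "orientation" of the camera in the world; the wrist camera has in their place "mount" (4x4, takes a point from camera to tool coordinates, whose origin is the TCP and whose axes are the flange's). Camera axes: x right, y up, looking along -z (the intrinsics and any distortion apply to the point x, -y, -z); pixel columns grow to the right and rows downward; lengths in mm; the calibration is good to about 2 mm. The wrist camera is an equidistant fisheye: a pixel r from the principal point sees the ray r / f radians off the axis. A picture is of the moment at which its call begins: read the wrist's pose just before it. camera_info takes no time and is no camera call.
- manip.sign_off(): hands the job in, once; it reports no verdict.
The state is a dict: "clock": time; "q": joint angles; "joint_velocities": joint speeds; "effort": joint torques, N m; "tool_pos": TCP position; "tcp_rot": TCP orientation; "wrist_force": force on the tool from outside, world axes, zero at the start; "torque": the same for the moment, N m; "grip_width": finger opening in mm.
Only numpy, scipy, OpenCV 4.12 (cv2) and the standard library are available. Lean on these libraries where they do the work, as an engineer would, in place of code of your own. Each camera call takes 0.05 s, during which the arm holds its last target. There are 200 camera calls.

### The job

Take the low grey tote by the middle of its front wall, draw it out level from under the bench shelf without knocking the shelf or disturbing the things around it, and lift it clear of the bench. Then tilt it until all four loose steel clamp blocks have slid together into one corner, the back corner (the end that was under the shelf) on the side where the vice stands, so that the fitter at the vice can pick them out. Finish while still holding the tote still in the air, clearly tilted down towards that corner.

Things in the scene. Friction and masses are not known exactly. Their poses are not given: they have to be found in the camera images.
- tote: Low open grey plastic tote, 160 (its x) x 200 (its y) x 55 mm high, 0.22 to 0.37 kg; walls 9 mm, floor 5 mm thick. Origin: centre of its underside. x runs from the front wall (towards the robot, 80 to 110 mm in front of the shelf) to the back wall (under the shelf), y to its left. Starts in the left or right bay, within 0.2 rad of square. 50 mm behind the front wall are free of blocks.
- front_rim (a point): Top edge of the tote's front wall, at mid length and mid thickness: tote frame (-75.5, 0, 55) mm. The wall below it is 9 mm thick, 50 mm deep inside; grip it here from above, one finger inside and one outside.
- corner_left (a point): Back left inner corner of the tote at floor level: tote frame (71, 91, 5) mm; moves with the tote. The blocks belong here if the vice stands on the left (vice y above 0).
- corner_right (a point): Back right inner corner of the tote at floor level: tote frame (71, -91, 5) mm; moves with the tote. The blocks belong here if the vice stands on the right (vice y below 0).
- block1: One of four alike loose drilled steel clamp blocks, 30 x 20 x 10 mm, about 45 g, lying flat in the tote. Origin: centre of its underside. Oiled steel on smooth plastic: it starts to slide at 11 to 16 degrees of tilt, but needs a steeper tilt to slide along a wall it leans on.
- block2: One of four alike loose drilled steel clamp blocks, 30 x 20 x 10 mm, about 45 g, lying flat in the tote. Origin: centre of its underside. Oiled steel on smooth plastic: it starts to slide at 11 to 16 degrees of tilt, but needs a steeper tilt to slide along a wall it leans on.
- block3: One of four alike loose drilled steel clamp blocks, 30 x 20 x 10 mm, about 45 g, lying flat in the tote. Origin: centre of its underside. Oiled steel on smooth plastic: it starts to slide at 11 to 16 degrees of tilt, but needs a steeper tilt to slide along a wall it leans on.
- block4: One of four alike loose drilled steel clamp blocks, 30 x 20 x 10 mm, about 45 g, lying flat in the tote. Origin: centre of its underside. Oiled steel on smooth plastic: it starts to slide at 11 to 16 degrees of tilt, but needs a steeper tilt to slide along a wall it leans on.
- vice: Red bench vice with 100 mm jaws, fixed to the bench, about 290 mm long, 200 mm wide over its handle, 162 mm high. Origin: centre of its swivel base on the bench. It stands at the left (y about +0.56) or at the right (y about -0.56) end of the bench, the steel box at the other.
- steelbox: Open dark sheet-steel box, 190 x 280 mm and 135 mm high, fixed at the other end of the bench from the vice. Origin: centre of its underside.
- shelf: Fixed bench shelf: board 220 mm deep (x) and 580 wide (y), underside 105 and top 123 mm above the bench, stock on it up to 65 mm higher, on upright steel sides at y = -284, 0, 284 mm (two bays, each 278 mm wide). Origin: on the bench under the board's centre; x away from the robot, y left. Board's front edge at x = -114 mm.
- bin: Red open parts bin with screws, 150 x 170 mm and 70 mm high, in the other bay. Origin: centre of its underside. Leave it alone.
- cup: Small red round cup, 46 mm across and 50 mm high, standing on the bench in front of the shelf's middle upright, 10 mm or more to the side of the tote. Origin: centre of its underside. Leave it alone.
- screwdriver: Screwdriver with a yellow handle, 190 mm long, lying on the bench in front of the red bin. Origin: mid length, on its underside. Leave it alone.

How it is judged (in metres and radians):
On the way:
1. the tote is drawn out level, wholly clear of the shelf board's front edge (x of each of corner_left, corner_right in the frame of shelf below -0.125 m and angle between tote's own z axis and vertical below 0.2 rad), for 0.1 s.
At the end, for the whole second after the job is handed in: The fingers hold the tote still, clear of everything, its back corners over 30 mm above the bench, tilted by over 15 degrees, its back end and its vice side each down by over 5 degrees; all four blocks rest within 100 mm of the back corner on the vice's side (contact force between the fingers and tote above 2 N and height (world z) of each of corner_left, corner_right above 0.03 m and height (world z) of front_rim above 0.06 m and contact force between tote and shelf below 0.3 N and contact force between tote and bin below 0.3 N and contact force between tote and vice below 0.3 N and contact force between tote and steelbox below 0.3 N and angle between tote's own z axis and vertical above 0.26 rad and angle between tote's own x axis and vertical above 1.66 rad and ((world y of vice above 0 m and angle between tote's own y axis and vertical above 1.66 rad and distance between each of block1, block2, block3, block4 and corner_left below 0.1 m) or (world y of vice below 0 m and angle between tote's own y axis and vertical below 1.48 rad and distance between each of block1, block2, block3, block4 and corner_right below 0.1 m)) and linear speed of each of block1, block2, block3, block4, tote below 0.03 m/s); the arm keeps its last pose, push and grip.
It fails at once if the shelf is knocked (more than 12 N) (contact force between shelf and anything else above 12 N).
It fails at once if the bin is disturbed (moved more than 30 mm) (distance of bin from where it was at the start of the episode above 0.03 m).
It fails at once if the cup is disturbed (moved more than 30 mm) (distance of cup from where it was at the start of the episode above 0.03 m).
It fails at once if the screwdriver is disturbed (moved more than 30 mm) (distance of screwdriver from where it was at the start of the episode above 0.03 m).
It also fails if it takes over 48 s, if anything falls off the work surface, if the arm or the gripper's body presses on something with over 40 N, if the wrist force passes 120 N, or if a joint passes its speed limit or range.

## Working session

There is one attempt and no reset: what is moved stays moved. The work goes in short steps, Python scripts to look and compute and a tool call to move; the robot and the scene stay as the last step left them, time stands still between calls to the robot, and variables do not carry over. Pictures are saved under pics/ and viewed, about 8 in all and at most 12, crops included, and the job is handed in when it is done.

Besides the shell and the picture viewer there is one more tool, called after "Request:" by a JSON object that holds its "method" and its "body", one argument or row to a line. play_rows: Moves the arm, as the interface text tells. Its arguments: {"type":"object","properties":{"series":{"type":"array","items":{"type":"array","items":{"type":"number"}}},"newtons":{"type":"number"}},"required":["series"]}

```bash
mkdir -p pics; ls
python3 - <<'E'
from bench import manip
import cv2,numpy as np
print(manip.observe())
for n in("scene","top","wrist"): print(n,manip.camera_info(n))
a=manip.read_camera("scene");b=manip.read_camera("top")
cv2.imwrite("pics/s0.png",a[:,:,::-1]);cv2.imwrite("pics/t0.png",b[:,:,::-1])
E
```

```text
pics
{'clock': 0.0, 'q': array([-1.18801055e+00,  2.41407707e-01,  3.71462127e-03,  1.33521088e+00,
        5.89354114e-06,  1.57079616e+00]), 'joint_velocities': array([ 0.00045107, -0.00030976,  0.00102318, -0.00212553,  0.00088791,
       -0.00143538]), 'effort': array([-2.80726144e-04, -3.72315252e+01,  2.52409333e+01,  1.68497767e-02,
        8.54601058e-05,  4.60941408e-06]), 'tool_pos': array([ 186.51509629, -463.21812598,  230.41193724]), 'tcp_rot': array([-3.08219529e+00, -5.97220693e-01,  6.20281208e-04]), 'wrist_force': array([-0.38803436, -0.27802259,  0.31141124]), 'torque': array([ 0.0260437 , -0.01037608, -0.01314064]), 'grip_width': 85.72244308340211}
scene {'fx': 406.6471321751797, 'fy': 406.6471321751797, 'cx': 315.5030435286626, 'cy': 196.8370317706809, 'eye': array([1016.32534675, -674.91706458, 1231.57252475]), 'orientation': array([0.56339535, 0.16329991, 0.52411919])}
top {'fx': 365.44989504666137, 'fy': 365.44989504666137, 'cx': 320.2049436845819, 'cy': 194.99089446349032, 'eye': array([ 392.58277132,    6.20112361, 1188.67456876]), 'orientation': array([ 0.14338848, -0.14732777, -1.55966645])}
wrist {'fx': 309.70691628693146, 'fy': 309.70691628693146, 'cx': 317.17225504671825, 'cy': 188.557674501545, 'mount': array([[ 1.97857017e-04,  9.50735630e-01,  3.10002778e-01,
         7.80800618e+01],
       [ 9.99999863e-01, -3.80818443e-05, -5.21450886e-04,
        -1.11824126e+00],
       [-4.83956459e-04,  3.10002839e-01, -9.50735508e-01,
        -1.41973780e+02],
       [ 0.00000000e+00,  0.00000000e+00,  0.00000000e+00,
         1.00000000e+00]])}
```

View pics/t0.png

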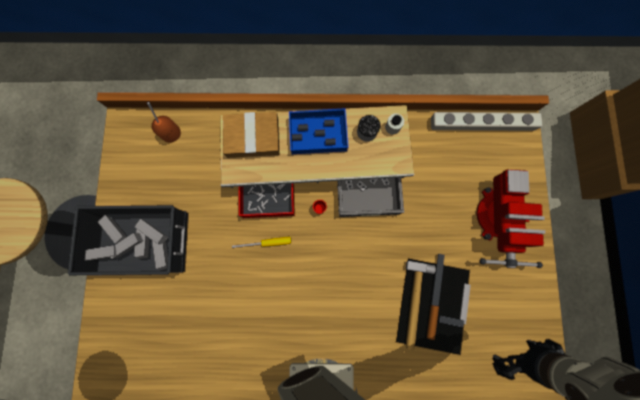

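View pics/s0.png

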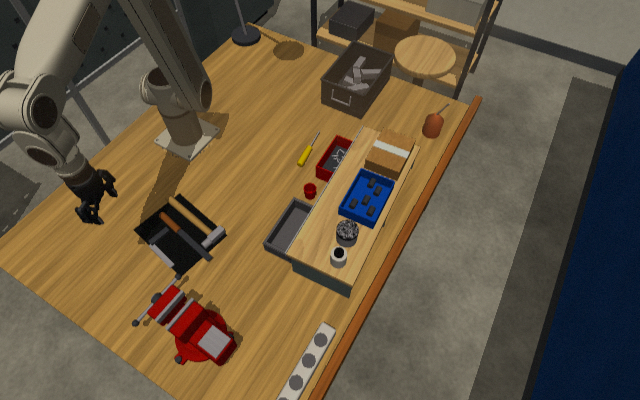

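The vice is at the right (top picture, 510,215), and the tote is in the right bay, with its front rim between about (337,215) and (402,214). The cup is at (319,207), and a hammer tray lies at (435,305).

```bash
cat > h.py <<'E'
import numpy as np,cv2
from scipy.spatial.transform import Rotation as R
from bench import manip
def ray(n,u,v,st=None):
    c=manip.camera_info(n); x=(u-c['cx'])/c['fx']; y=(v-c['cy'])/c['fy']
    if n!='wrist':
        d=np.array([x,-y,-1.]); return c['eye'],R.from_rotvec(c['orientation']).apply(d/np.linalg.norm(d))
    th=np.hypot(x,y); s=np.sin(th)/max(th,1e-9)
    d=np.array([x*s,-y*s,-np.cos(th)]); M=c['mount']; r=R.from_rotvec(st['tcp_rot'])
    return st['tool_pos']+r.apply(M[:3,3]),r.apply(M[:3,:3]@d)
def plane(n,u,v,z,st=None):
    e,d=ray(n,u,v,st); return e+d*(z-e[2])/d[2]
def cross(r1,r2):
    (a,d),(b,f)=r1,r2
    s=np.linalg.lstsq(np.c_[d,-f],b-a,rcond=None)[0]; p,q=a+s[0]*d,b+s[1]*f
    return (p+q)/2,np.linalg.norm(p-q)
E
python3 - <<'E'
from h import *
np.set_printoptions(precision=1,suppress=True)
for k,u,v,z in[("frontL",337,215,55),("frontR",402,214,55),("cup",319,207,50),("shelfL",222,186,123),("shelfR",412,176,123),("vice",512,215,100),("trayTL",406,260,20),("trayTR",469,270,20),("scr",264,243,10)]:
    print(k,plane("top",u,v,z))
print("scene fL",plane("scene",264,244,55)," ",plane("scene",291,199,55))
print(cross(ray("top",337,215),ray("scene",291,199)),cross(ray("top",402,214),ray("scene",264,244)))
s=manip.observe();print(R.from_rotvec(s['tcp_rot']).as_matrix())
E
```

```text
frontL [541.8 -48.9  55. ]
frontR [ 546.3 -252.2   55. ]
cup [567.5   7.5  50. ]
shelfL [617.7 296.7 123. ]
shelfR [ 652.1 -270.8  123. ]
vice [ 539.2 -572.6  100. ]
trayTL [ 405.  -267.6   20. ]
trayTR [ 375.3 -464.3   20. ]
scr [456.  182.9  10. ]
scene fL [ 563.6 -259.2   55. ]   [544.5 -69.8  55. ]
(array([540.1, -54.2,  33.2]), np.float64(12.440514801266982)) (array([ 552.2, -254.3,   33.6]), np.float64(8.266623861379902))
[[ 0.9  0.4 -0. ]
 [ 0.4 -0.9  0. ]
 [ 0.  -0.  -1. ]]
```

```bash
cat >> h.py <<'E'
np.set_printoptions(precision=2,suppress=True)
def down(yaw): # tool y along tote x, tool x along tote y
    c,s=np.cos(yaw),np.sin(yaw); return R.from_matrix(np.array([[-s,c,0],[c,s,0],[0,0,-1]]))
def rel(pos,Rt):
    s=manip.observe(); r=R.from_rotvec(s['tcp_rot'])
    print("w",(r.inv()*Rt).as_rotvec(),"t_cm",r.inv().apply(np.array(pos)-s['tool_pos'])/10)
E
python3 -c "
from h import *
rel([490,-160,260],down(0.02))"
```

```text
w [-0.   -0.   -1.21] t_cm [ 39.48 -16.8   -2.92]
```

Request:
{"method": "play_rows", "body": {
  "series": [
    [0,0,-0.2,6,-2.5,-3,8],
    [0,0,-1.21,39.5,-16.8,-3,8],
    [0,0,-1.21,39.5,-16.8,-3,8],
    [0,0,-1.21,39.5,-16.8,-3,8],
    [0,0,-1.21,39.5,-16.8,-3,8],
    [0,0,-1.21,39.5,-16.8,-3,8],
    [0,0,-1.21,39.5,-16.8,-3,8],
    [0,0,-1.21,39.5,-16.8,-3,8],
    [0,0,-1.21,39.5,-16.8,-3,8],
    [0,0,-1.21,39.5,-16.8,-3,8],
    [0,0,-1.21,39.5,-16.8,-3,8],
    [0,0,-1.21,39.5,-16.8,-3,8]
  ]
}}

```text
clock: 1.6
tool_pos: [489.9, -161.3, 261.5]
tcp_rot: [2.199, 2.243, 0.0]
wrist_force: [0.0, -0.5, 0.9]
grip_width: 79.8
```

Run:
```python
from h import *
import pickle
s=manip.observe(); a=manip.read_camera("wrist"); pickle.dump((s,a),open("w1.pkl","wb"))
print(s['clock'],s['tool_pos'],s['q']); cv2.imwrite("pics/w1.png",a[:,:,::-1])
```

```text
1.6 [ 489.93 -161.31  261.54] [-0.32  0.26  0.11  1.42 -0.    1.23]
```

View pics/w1.png

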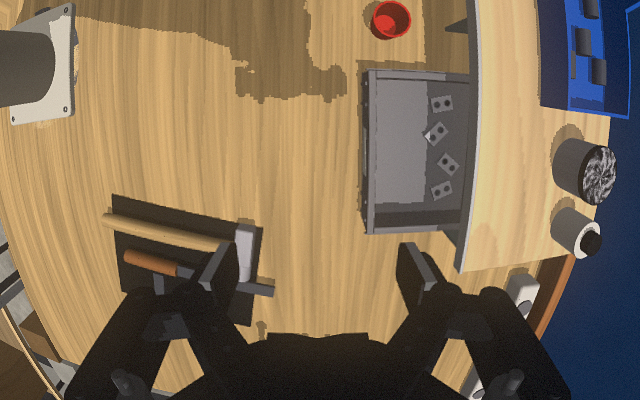

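The wrist view shows the tote, its front rim running from about (371,70) to (371,233). The four blocks are around (440,140), and the cup is at (390,20). I'll enlarge the front wall.

Run:
```python
from h import *
import pickle
s,a=pickle.load(open("w1.pkl","rb"))
c=cv2.resize(a[55:245,350:480],None,fx=3,fy=3,interpolation=cv2.INTER_CUBIC); cv2.imwrite("pics/c1.png",c[:,:,::-1])
g=a.mean(2).astype(int)
for v in (90,130,150,190,220): print(v,g[v,354:386])
```

```text
90 [155 151 155 140 103 100  98  90  72  60  58  61  61  55  62 116 129 131
 128 132 129 120 120 129 132 132 128 130 132 130 129 132]
130 [153 150 151 150 127  95  97  98  81  86 103 104  79  59  51 111 127 128
 128 128 125 123 107 125 135 134 133 134 132 134 133 133]
150 [151 145 148 133  94  93  99  91  84  87  99 123  63  58  72 108 136 133
 129 127 131 119 122 133 135 135 134 134 132 133 135 137]
190 [145 146 141 141 143 108  95  77  65  59  63  60  60  64  92 130 128 130
 126 127 124 121 134 134 131 134 132 133 129 131 134 134]
220 [141 144 147 156 157 157 156 160 123  73 102 120  64 103 125 131 129 129
 129 104  74  60  62  65  65  60  63  65  64  62  63  66]
```

View pics/c1.png

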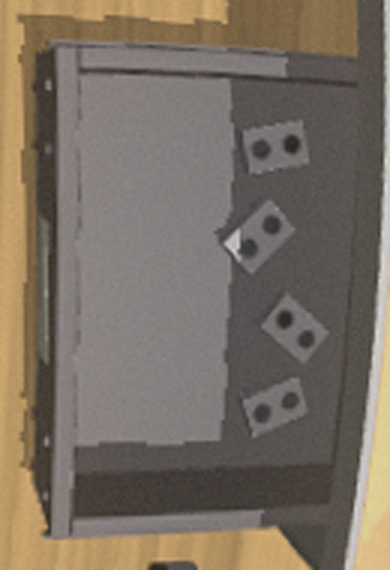

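Run:
```python
from h import *
import pickle
s,a=pickle.load(open("w1.pkl","rb"))
A=plane('wrist',369,69,55,s);B=plane('wrist',366.7,234,55,s)
for z in(40,55,70): print(z,np.linalg.norm(plane('wrist',369,69,z,s)-plane('wrist',366.7,234,z,s)))
Ai=plane('wrist',376,69.5,55,s);Bi=plane('wrist',374.3,233,55,s)
print(A,B,Ai,Bi,"mid",(A+B+Ai+Bi)/4,"yaw",np.arctan2(-(A-B)[0],(A-B)[1]),np.arctan2(-(Ai-Bi)[0],(Ai-Bi)[1]))
print(plane('wrist',372,150,55,s),plane('wrist',372,110,55,s),plane('wrist',371.5,190,55,s))
print("cup",plane('wrist',391,22,50,s),"shelf",plane('wrist',476,70,123,s),plane('wrist',462,270,123,s))
print("hammer",plane('wrist',274,290,30,s),plane('wrist',263,228,5,s))
for p in((442,104),(436,132),(448,164),(441,190)):print(plane('wrist',*p,15,s))
```

```text
40 208.76036241116938
55 200.14589251672646
70 191.53142262228357
[543.7  -54.35  55.  ] [ 552.85 -254.28   55.  ] [551.65 -54.4   55.  ] [ 562.55 -252.85   55.  ] mid [ 552.69 -153.97   55.  ] yaw 0.045731988036070564 0.0548509153845441
[ 551.37 -146.99   55.  ] [ 548.88 -100.77   55.  ] [ 554.12 -195.62   55.  ]
cup [568.82   3.87  50.  ] shelf [639.77 -49.11 123.  ] [ 659.63 -269.51  123.  ]
hammer [ 428.03 -363.75   30.  ] [ 412.82 -272.57    5.  ]
[650.2  -88.53  15.  ]
[ 644.71 -126.39   15.  ]
[ 667.76 -169.18   15.  ]
[ 662.33 -206.81   15.  ]
```

```bash
python3 -c "
from h import *
rel([552,-153.5,110],down(0.05))"
```

```text
w [ 0.    0.   -0.03] t_cm [ 0.64  6.21 15.15]
```

Request:
{"method": "play_rows", "body": {
  "series": [
    [0,0,-0.03,0.6,5,4,4],
    [0,0,-0.03,0.6,6.2,9,4],
    [0,0,-0.03,0.6,6.2,15.1,4],
    [0,0,-0.03,0.6,6.2,15.1,4],
    [0,0,-0.03,0.6,6.2,15.1,4],
    [0,0,-0.03,0.6,6.2,15.1,4]
  ]
}}

```text
clock: 2.4
tool_pos: [554.7, -153.9, 114.0]
tcp_rot: [2.159, 2.274, 0.005]
wrist_force: [-0.6, 0.1, 0.1]
grip_width: 39.8
```

Run:
```python
from h import *
import pickle
s=manip.observe(); a=manip.read_camera("wrist"); pickle.dump((s,a),open("w2.pkl","wb"))
print(s['clock'],s['tool_pos'],s['q']); cv2.imwrite("pics/w2.png",a[:,:,::-1])
```

```text
2.4 [ 554.66 -153.94  113.96] [-0.27  0.46  0.    1.11  0.    1.25]
```

View pics/w2.png

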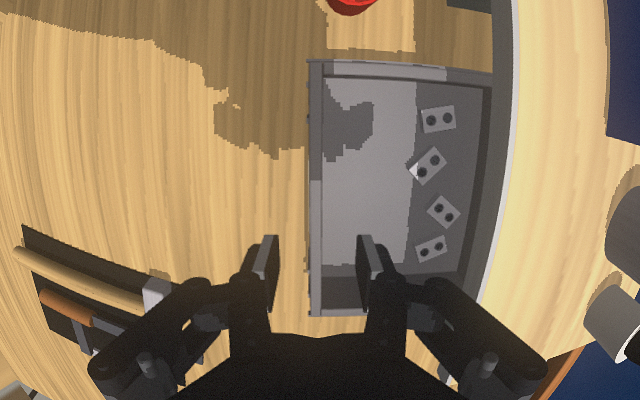

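The rim strip (columns 310–322) lies between the open fingers. I'll check its height by crossing the two wrist views.

Run:
```python
from h import *
import pickle
s,a=pickle.load(open("w1.pkl","rb"));t,b=pickle.load(open("w2.pkl","rb"))
print(cross(ray('wrist',369,69,s),ray('wrist',308.5,61,t)),cross(ray('wrist',366.7,234,s),ray('wrist',309,315,t)))
for v in(110,150,200,240):
    g=b[v].mean(1).astype(int);print(v,g[300:332]);print(plane('wrist',316,v,55,t))
rel([552,-153.5,15],down(.05))
```

```text
(array([542.88, -55.08,  59.84]), np.float64(0.8292900971633285)) (array([ 552.43, -254.94,   52.5 ]), np.float64(1.9627938799174978))
110 [110 113 112 109 119 110 104 101  91  85  85  97  94  96  94  99  97  94
  99  98  99  85  79  86  93  97  94  97  97  95 100  95]
[549.1  -86.61  55.  ]
150 [169 167 162 162 127 103 103 102  88  81  87  94  97  93  96  95  94  96
  97  92  91  83  86  95  94  96  94  95  96  92  93  91]
[ 550.45 -112.98   55.  ]
200 [157 160 158 162 122 108 107 109 125 106 124 130 137 136 137 133 138 139
 138 137 123 117 131 145 146 144 143 144 145 147 145 148]
[ 552.23 -148.     55.  ]
240 [160 160 156 161 128 105 109 110 117 100 111 128 135 137 136 138 136 134
 137 140 119 114 127 143 141 141 139 139 138 138 139 141]
[ 553.8 -179.1   55. ]
w [0.01 0.   0.  ] t_cm [ 0.06 -0.3   9.87]
```

Rim height comes out at 56 mm (text: 55). I'll descend onto the wall and grip.

Request:
{"method": "play_rows", "body": {
  "newtons": 110,
  "series": [
    [0,0,0,0,0,2.5,4],
    [0,0,0,0,0,6,4],
    [0,0,0,0,0,9.3,4],
    [0,0,0,0,0,9.3,4],
    [0,0,0,0,0,9.3,4],
    [0,0,0,0,0,9.3,0.5],
    [0,0,0,0,0,9.3,0.5],
    [0,0,0,0,0,9.3,0.5],
    [0,0,0,0,0,9.3,0.5],
    [0,0,0,0,0,9.3,0.5]
  ]
}}

```text
clock: 3.7
tool_pos: [553.7, -153.5, 19.2]
tcp_rot: [2.161, 2.276, 0.003]
wrist_force: [0.3, -0.6, 7.8]
grip_width: 7.9
```

Request:
{"method": "play_rows", "body": {
  "newtons": 120,
  "series": [
    [0,0,0,0,0,-0.3,0],
    [0,0,0,0,0,-0.7,0],
    [0,0,0,0,0,-1.2,0],
    [0,0,0,0,0,-1.6,0],
    [0,0,0,0,-0.5,-1.8,0],
    [0,0,0,0,-1.5,-1.8,0],
    [0,0,0,0,-3,-1.8,0],
    [0,0,0,0,-4.5,-1.8,0],
    [0,0,0,0,-6,-1.8,0],
    [0,0,0,0,-7.5,-1.8,0],
    [0,0,0,0,-9,-1.8,0],
    [0,0,0,0,-10.5,-1.8,0],
    [0,0,0,0,-11.5,-1.8,0],
    [0,0,0,0,-12,-1.8,0],
    [0,0,0,0,-12,-1.8,0],
    [0,0,0,0,-12,-1.8,0]
  ]
}}

```text
clock: 5.7
tool_pos: [433.1, -159.5, 35.5]
tcp_rot: [2.162, 2.278, 0.001]
wrist_force: [0.2, 0.2, -4.2]
grip_width: 7.6
```

Run:
```python
from h import *
s=manip.observe(); a=manip.read_camera("wrist");b=manip.read_camera("scene")
print(s['clock'],s['tool_pos'],s['q'],s['wrist_force'],s['torque']); 
c=np.vstack([a[:300],b[130:330]]);cv2.imwrite("pics/w3.png",c[:,:,::-1])
```

```text
5.7 [ 433.15 -159.46   35.48] [-0.35  0.35 -0.4   0.81  0.    1.17] [ 0.17  0.16 -4.21] [-0.    0.37 -0.  ]
```

View pics/w3.png

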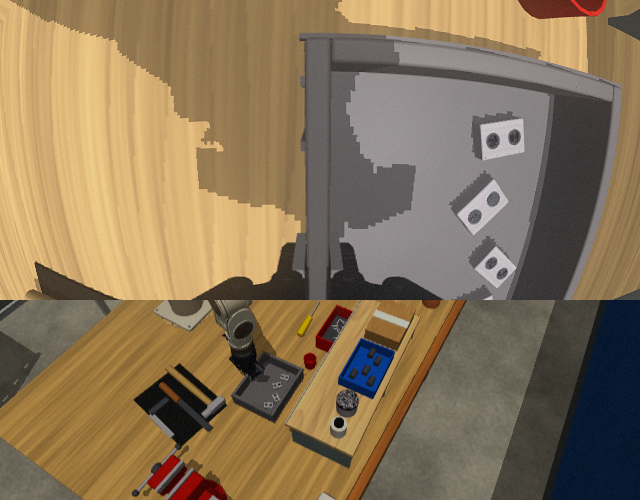

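Request:
{"method": "play_rows", "body": {
  "series": [
    [0,0,0,0,0,-0.5,0],
    [0,0,0,0,0,-2,0],
    [0,0,0,0,0,-4,0],
    [0,0,0,0,0,-6.5,0],
    [0,0,0,0,0,-9,0],
    [0,0,0,0,0,-12,0],
    [0,0,0,0,0,-15,0],
    [0,0,0,0,0,-18,0],
    [0,0,0,0,0,-21,0],
    [0,0,0,0,0,-23.5,0],
    [0,0,0,0,0,-25,0],
    [0,0,0,0,0,-26,0],
    [0,0,0,0,0,-26.5,0],
    [0,0,0,0,0,-26.5,0]
  ]
}}

```text
clock: 7.55
tool_pos: [432.4, -159.3, 300.1]
tcp_rot: [-2.163, -2.278, 0.0]
wrist_force: [0.3, -0.1, -3.4]
grip_width: 7.6
```

Request:
{"method": "play_rows", "body": {
  "series": [
    [0.04,0,0,0,0,0,0],
    [0.1,0,0,0,0,0,0],
    [0.16,0,0,0,0,0,0],
    [0.22,0,0,0,0,0,0],
    [0.28,0,0,0,0,0,0],
    [0.34,0,0,0,0,0,0],
    [0.4,0,0,0,0,0,0],
    [0.46,0,0,0,0,0,0],
    [0.5,0,0,0,0,0,0],
    [0.5,0,0,0,0,0,0],
    [0.5,0,0,0,0,0,0],
    [0.5,0,0,0,0,0,0],
    [0.5,0,0,0,0,0,0]
  ]
}}

```text
clock: 9.18
tool_pos: [432.3, -159.4, 300.8]
tcp_rot: [-1.896, -1.997, 0.509]
wrist_force: [-0.5, 0.2, -4.8]
grip_width: 7.7
```

Run:
```python
from h import *
s=manip.observe(); a=manip.read_camera("wrist");b=manip.read_camera("scene")
print(s['clock'],s['tool_pos'],s['q'],s['wrist_force'],s['torque'],s['grip_width']); print(R.from_rotvec(s['tcp_rot']).as_matrix())
c=np.vstack([a[:300],b[130:330]]);cv2.imwrite("pics/w4.png",c[:,:,::-1])
```

```text
9.175 [ 432.33 -159.36  300.8 ] [-0.26  0.54  0.5   2.01 -0.15  1.3 ] [-0.48  0.17 -4.77] [ 0.02 -0.51 -0.02] 7.662564772511678
[[-0.05  0.88 -0.48]
 [ 1.    0.05 -0.03]
 [-0.   -0.48 -0.88]]
```

View pics/w4.png

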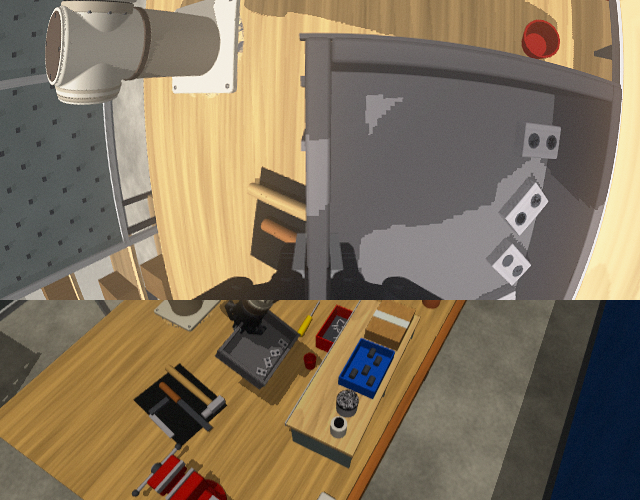

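The blocks have slid to the back wall (wrist picture, columns 510–550). Next I'll roll towards the vice with less pitch.

Run:
```python
from h import *
c=R.from_rotvec([.5,0,0])
for p in([.42,.2,0],[.34,.4,0],[.28,.55,0],[.25,.65,0],[.35,.6,0]): print(p,(c.inv()*R.from_rotvec(p)).as_rotvec())
```

```text
[0.42, 0.2, 0] [-0.08  0.19 -0.05]
[0.34, 0.4, 0] [-0.15  0.39 -0.1 ]
[0.28, 0.55, 0] [-0.21  0.53 -0.14]
[0.25, 0.65, 0] [-0.23  0.63 -0.16]
[0.35, 0.6, 0] [-0.14  0.58 -0.15]
```

Request:
{"method": "play_rows", "body": {
  "series": [
    [-0.02,0.05,-0.01,0,0,0,0],
    [-0.05,0.12,-0.03,0,0,0,0],
    [-0.08,0.19,-0.05,0,0,0,0],
    [-0.11,0.26,-0.07,0,0,0,0],
    [-0.13,0.33,-0.08,0,0,0,0],
    [-0.15,0.39,-0.1,0,0,0,0],
    [-0.18,0.46,-0.12,0,0,0,0],
    [-0.21,0.53,-0.14,0,0,0,0],
    [-0.23,0.6,-0.15,0,0,0,0],
    [-0.23,0.63,-0.16,0,0,0,0],
    [-0.23,0.63,-0.16,0,0,0,0],
    [-0.23,0.63,-0.16,0,0,0,0],
    [-0.23,0.63,-0.16,0,0,0,0],
    [-0.23,0.63,-0.16,0,0,0,0]
  ]
}}

```text
clock: 11.02
tool_pos: [432.6, -159.0, 300.6]
tcp_rot: [-1.704, -1.795, -0.341]
wrist_force: [-1.0, -0.5, -3.9]
grip_width: 7.9
```

Run:
```python
from h import *
s=manip.observe(); a=manip.read_camera("wrist");b=manip.read_camera("scene");t=manip.read_camera("top")
print(s['clock'],s['tool_pos'],s['q'],s['wrist_force'],s['torque'],s['grip_width']); print(R.from_rotvec(s['tcp_rot']).as_matrix())
z=lambda im:cv2.resize(im,(400,300),interpolation=cv2.INTER_CUBIC)
c=np.vstack([np.hstack([z(a[:,:]),z(t[165:285,290:450])]),np.hstack([z(b[100:250,190:390]),z(a[40:240,400:640])])]);cv2.imwrite("pics/w5.png",c[:,:,::-1])
```

```text
11.025 [ 432.56 -158.99  300.58] [-0.58  0.61  0.51  2.09  0.35  0.82] [-1.03 -0.46 -3.95] [-1.06 -0.09  0.01] 7.853326618780658
[[ 0.04  0.96 -0.26]
 [ 0.8   0.13  0.59]
 [ 0.6  -0.23 -0.77]]
```

View pics/w5.png

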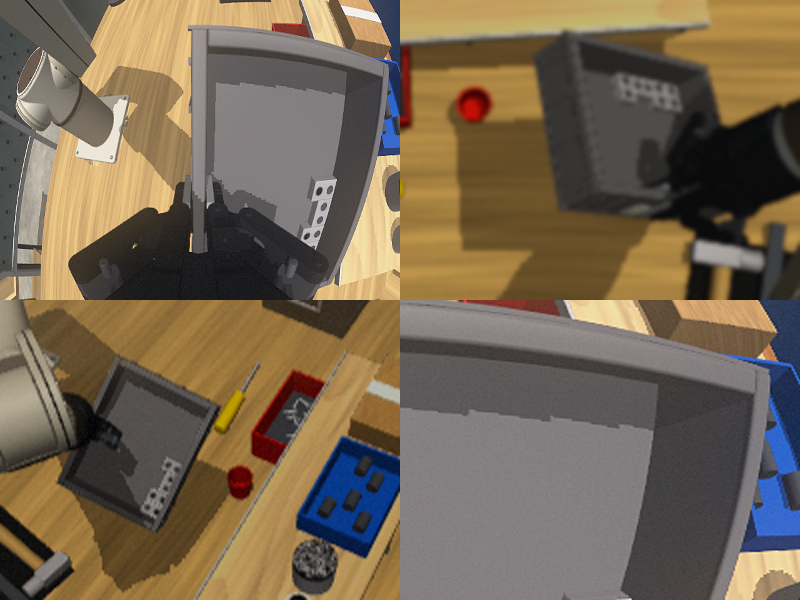

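```bash
cat >> h.py <<'E'
def tote(n,u,v,s,zt=15):
    r=R.from_rotvec(s['tcp_rot']); M=r.as_matrix()@np.array([[0,1,0],[1,0,0],[0,0,-1.]]) # tote->world
    o=s['tool_pos']-M@np.array([-75.5,0,18.]); e,d=ray(n,u,v,s); e=M.T@(e-o); d=M.T@d
    return e+d*(zt-e[2])/d[2]
def blocks(n,s,im,th=150):
    hsv=cv2.cvtColor(im,cv2.COLOR_RGB2HSV)
    m=((hsv[...,2]>th)&(hsv[...,1]<45)).astype(np.uint8)
    P=np.array([tote(n,u,v,s) for v,u in np.argwhere(m)]) if m.any() else np.zeros((0,3))
    px=np.argwhere(m)
    k=(P[:,0]>-65)&(P[:,0]<75)&(abs(P[:,1])<95)
    return P[k],px[k]
E
python3 - <<'E'
from h import *
s=manip.observe()
for n,rc in(("scene",(150,260,200,320)),("top",(160,290,290,460))):
    im=manip.read_camera(n)
    # where does the tote corner project / check: tote rim corners
    P,px=blocks(n,s,im,150)
    print(n,len(P)); 
    if len(P): print(np.percentile(P,[0,5,50,95,100],axis=0)[:,:2], px.min(0),px.max(0))
    h=np.histogram2d(P[:,0],P[:,1],bins=[np.arange(-70,81,10),np.arange(-100,101,10)])[0].astype(int); print(h[8:])
b=manip.read_camera("scene");t=manip.read_camera("top")
c=np.hstack([cv2.resize(b[155:245,215:305],(400,400),interpolation=cv2.INTER_CUBIC),cv2.resize(t[170:260,340:430],(400,400),interpolation=cv2.INTER_CUBIC)])
cv2.imwrite("pics/w6.png",c[:,:,::-1])
E
```

```text
scene 0
[[0 0 0 0 0 0 0 0 0 0 0 0 0 0 0 0 0 0 0 0]
 [0 0 0 0 0 0 0 0 0 0 0 0 0 0 0 0 0 0 0 0]
 [0 0 0 0 0 0 0 0 0 0 0 0 0 0 0 0 0 0 0 0]
 [0 0 0 0 0 0 0 0 0 0 0 0 0 0 0 0 0 0 0 0]
 [0 0 0 0 0 0 0 0 0 0 0 0 0 0 0 0 0 0 0 0]
 [0 0 0 0 0 0 0 0 0 0 0 0 0 0 0 0 0 0 0 0]
 [0 0 0 0 0 0 0 0 0 0 0 0 0 0 0 0 0 0 0 0]]Traceback (most recent call last):
  File "<stdin>", line 6, in <module>
  File "h.py", line 30, in blocks
    P=np.array([tote(n,u,v,s) for v,u in np.argwhere(m)]) if m.any() else np.zeros((0,3))
                ~~~~^^^^^^^^^
  File "h.py", line 25, in tote
    o=s['tool_pos']-M@np.array([-75.5,0,18.]); e,d=ray(n,u,v,s); e=M.T@(e-o); d=M.T@d
                                                   ~~~^^^^^^^^^
  File "h.py", line 5, in ray
    c=manip.camera_info(n); x=(u-c['cx'])/c['fx']; y=(v-c['cy'])/c['fy']
ValueError: time passes only in moves, steps and waits
```

```bash
sed -i 's/^def ray/import functools\n@functools.cache\ndef info(n): return manip.camera_info(n)\ndef ray/; s/    c=manip.camera_info(n); x/    c=info(n); x/' h.py
python3 - <<'E'
from h import *
s=manip.observe()
b=manip.read_camera("scene");t=manip.read_camera("top"); np.savez("i6.npz",b=b,t=t)
print(s['clock'],b[155:245,215:305].max(),t[170:260,340:430].max())
for n,im,(r0,r1,c0,c1) in(("scene",b,(150,260,200,320)),("top",t,(160,290,330,440))):
  for th in(110,140):
    mk=np.zeros_like(im); mk[r0:r1,c0:c1]=im[r0:r1,c0:c1]; P,px=blocks(n,s,mk,th); print(n,th,len(P))
    if len(P): print(P.min(0)[:2],P.max(0)[:2],px.min(0),px.max(0))
c=np.hstack([cv2.resize(b[155:245,215:305],(400,400),interpolation=cv2.INTER_CUBIC),cv2.resize(t[170:260,340:430],(400,400),interpolation=cv2.INTER_CUBIC)])
cv2.imwrite("pics/w6.png",c[:,:,::-1])
E
```

```text
11.275 188 196
scene 110 138
[ 42.16 -92.86] [65.65 -3.52] [178 261] [208 279]
scene 140 5
[ 51.73 -91.52] [ 64.38 -22.02] [186 265] [207 277]
top 110 90
[ 38.28 -88.45] [65.82 -2.99] [195 378] [208 400]
top 140 0
```

View pics/w6.png

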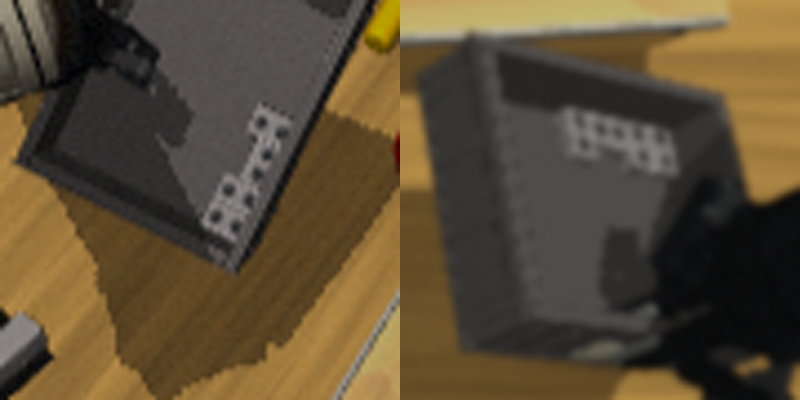

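All four blocks are packed in the back right corner. The farthest block's centre is about 80 mm from the corner point. I'll hold briefly to confirm nothing is moving, then hand in.

Request:
{"method": "play_rows", "body": {
  "series": [
    [0,0,0,0,0,0,0],
    [0,0,0,0,0,0,0],
    [0,0,0,0,0,0,0],
    [0,0,0,0,0,0,0],
    [0,0,0,0,0,0,0],
    [0,0,0,0,0,0,0]
  ]
}}

```text
clock: 12.12
tool_pos: [432.4, -159.3, 300.3]
tcp_rot: [-1.705, -1.794, -0.342]
wrist_force: [0.5, 0.5, -3.8]
grip_width: 7.3
```

Run:
```python
from h import *
s=manip.observe(); b=manip.read_camera("scene"); o=np.load("i6.npz")['b']
d=np.abs(b.astype(int)-o)[155:245,215:305].mean(2); print(s['clock'],s['tool_pos'],s['wrist_force'],s['grip_width'],abs(s['joint_velocities']).max(),"diff mean/p99",d.mean(),np.percentile(d,99))
mk=np.zeros_like(b); mk[150:260,200:320]=b[150:260,200:320]; P,px=blocks("scene",s,mk,110); print(len(P),P.min(0)[:2],P.max(0)[:2])
ok=P[:,1].max()<0 and s['grip_width']>5 and np.percentile(d,99)<60
if ok: print("signing off",manip.sign_off())
```

```text
12.125 [ 432.43 -159.32  300.3 ] [ 0.53  0.49 -3.8 ] 7.2582190334548855 0.0017959052353354297 diff mean/p99 2.253374485596708 9.0
138 [ 42.16 -92.8 ] [65.96 -4.73]
the job is handed in; nothing more can be done
signing off None
```

I gripped the tote by the middle of its front wall, drew it out level from under the shelf and lifted it so the fingertips are about 300 mm above the bench. I tilted it back first, then towards the vice on the right. The job was handed in at about 12 s with the tote still held; the hand-in gives no verdict.

- **Tilt:** the hand was about 13° down at the back end and 37° down on the vice side, so the back corners are well over 30 mm above the bench.
- **Blocks:** all four lie packed along the back wall in the back right corner. The farthest centre is about 80 mm from the corner point (limit 100 mm).
- **Stillness:** the arm was at rest. Two scene pictures about 0.9 s apart, the second just before hand-in, showed no movement. The grip opening held at 7–8 mm throughout, so I saw no sign of slipping.
- **Surroundings:** the cup, the bin and the screwdriver look unmoved in the later pictures, though I did not measure them again. The wrist force readings between moves stayed under 8 N, so I saw no sign of a knock on the shelf.

Two measurements disagreed. The first rough rim height from the fixed cameras was 33 mm, from pixel positions picked by eye. The two wrist views gave 52 and 60 mm against the 55 mm in the text, and I used 55 mm.

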